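# Set the sprung fence of a glass-cutting jig and bring the slab up to it

## Robot

A 6-joint arm with a two-finger parallel gripper is mounted at the origin on the work surface. World frame = base frame: x ahead of the robot, y to its left, z up, the work surface at z = 0. Lengths are in m, angles in degrees, forces in N, time in s.
With the tool pointing down it reaches from about 0.25 to 0.8 m from the base axis. Payload 3.9 kg.
Tool frame: the origin (TCP) lies midway between the tips of the shut fingers; the grasp point (between the pads) lies 19 mm behind it; z points along the fingers, y is the direction in which the jaws open and shut (so a half turn about z gives the same grasp; the last joint's range is limited). The gripper opens to 85 mm and grips with 20 to 120 N. Pads are 22 mm wide; open, the fingers measure 114 mm over their backs; the gripper's body (76 mm by 85 mm) begins 54 mm behind the grasp point. The pads swing forward as they close: fully open they stand 13 mm farther back than shut.
Start: joints at [-76.203, 14.897, -7.913, 67.191, 0, 90], TCP at [0.125, -0.51, 0.231] pointing down, gripper open.
Joint ranges: [-159.42, 159.42], [-47.68, 98.78], [-73.54, 78.23], [-108.79, 121.32], [-90, 84.71], [-180, 180]. Speed limits (degrees/s): [147.25, 147.25, 180, 180, 180, 180].

## Interface

Orientations are given as [roll, pitch, yaw] about the fixed x, y, z axes, in that order (R = Rz(yaw) Ry(pitch) Rx(roll)).
In Python, from rig import r, imaging, models gives the robot as it stands.
- The arm moves only by the tool apply_moves, never from a script. Its arguments are lists of equal length, an entry for each row: "xyz": the shift along the tool's x, y, z in mm, a list of three; "turn": the turn, a rotation vector about the tool's x, y, z in rad, a list of three; "grip": the opening, from 0 (shut) to 1 (fully open). In form: {"xyz": [[x, y, z], ...], "turn": [[ax, ay, az], ...], "grip": [grip, ...]}. A call has exactly 8 rows; each row shifts and turns the commanded pose from where the row before left it, along the tool's axes as they then stand; what a row does not reach is not made up. A row lasts 1/12 s, in which the tool goes at most 41.7 mm and 7.16 degrees, less where a joint would pass 70% of its speed; a pose out of reach is approached as far as the arm can. A call is refused whole if a number of a shift passes 41.7 or a number of a turn 0.125, either way. A call with a gripper value outside its range is refused whole. The fingers move at their own pace and stop on an object; the grip force is fixed at half the most. Time passes only in rows, so rows that do not move let the fingers close, or fill a call up. It gives the time, the measured TCP pose, the force and the opening at its end, in the units of the state.
- r.sense(): the state, without advancing time (a new reading comes with each control period).
- imaging.camera(name): name is "scene" or "side" or "wrist"; returns a dict with "pixels" (400x640x3 uint8, red, green, blue), "depth" (400x640 float32, m along the optical axis (not along the pixel's ray), 0 where there is no reading), "vfov" (degrees; the focal length in pixels is half the picture's height over the tangent of half this angle, whatever the lens; pixels are square), "cx", "cy" (the principal point, pixels), "pose" (4x4, takes a point from camera to world coordinates); the wrist camera has in their place "T_tool_cam" (4x4, takes a point from camera to tool coordinates, whose origin is the TCP and whose axes are the flange's). Camera axes: x right, y down, z forward; pixel columns grow to the right and rows downward; lengths in m; the calibration is good to about 2 mm. The wrist camera is an equidistant fisheye: a pixel r from the principal point sees the ray r / f radians off the axis. A picture is of the moment at which its call begins: read the wrist's pose just before it.
- r.close_job(): hands the job in, once; it reports no verdict.
Trained networks look in a picture, given as the dict that the camera call returned (one of the last four; its "shot" number tells which), for a name from the list of things; names that differ only in an ending like _2 or _b are one class to them, and where a whole thing is asked for, a point or a joint stands for the part that bears it (a point fixed in the world has none). Each returns a list of dicts, best first, with "score" (0 to 1); they miss things now and then, are a little off and sometimes report something else, mostly with a low value. They report only what shows in the picture. A call takes as long as a camera call. They do not tell look-alikes from the thing itself.
- models.search_frame(picture, query): "centre" ([x, y, z] in m, in world coordinates, good to about 4 mm: the middle of the surface that is visible of it).
- models.regions_of(picture, query): "region" (400x640 bool, what is visible of it).
- models.pinpoint(picture, query): "centre" ([x, y, z] in m, in world coordinates, good to about 4 mm: a listed point, or the origin of a listed thing).
The state is a dict: "time_s": time; "qpos": joint angles; "dq": joint speeds; "joint_efforts": joint torques, N m; "eef_pos": TCP position; "tcp_rot": TCP orientation; "wrist_force": force on the tool from outside, world axes, zero at the start; "moment": the same for the moment, N m; "finger_gap": finger opening in m.
Only numpy, scipy, OpenCV 4.12 (cv2) and the standard library are available. Lean on these libraries where they do the work, as an engineer would, in place of code of your own. Each camera call takes 0.05 s, during which the arm holds its last target. There are 200 camera calls.

## Task

Set up the mosaic-glass cutting jig: with the fingertips push its sprung fence back beyond the stop pin, then let it go so that it springs back and latches against the pin at the middle of its travel. Only then push the glass slab along its channel until it rests flat against the latched fence, and move clear. Nothing needs gripping: slide the slab without lifting it, and leave the bowl, the jar and the hammer where they are.

Things in the scene. Friction and masses are not known exactly. Their poses are not given: they have to be found in the camera images.
- jig: fixed jig: flat aluminium plate 340 x 170 x 16 mm, origin at the centre of its underside, top at z = 16 mm. Its +x is the direction in which fence and slab are pushed, +z up. The slab's channel runs along x about y = 0 between two steel strips 5 mm high, 64 mm apart, from x = -165 to 85 mm. A fixed end block (22 x 90 mm, top at z = 52 mm) stands behind the fence at x = 146 mm
- fence (a joint): travel of the sprung fence along the jig's +x, m: 0 at rest (start), 0.035 latched on the stop pin, 0.062 hard end. A damped spring (35 N per m/s) drives it to 0 with 3.6 N at 0, 5.7 N at 0.035, 7.3 N at 0.062. Pushed clear of the pin (beyond 0.038) and let go, it returns to 0.035 and stops on the pin; let go before 0.033 it returns to 0. Pushed on from the latch, it comes back to 0.035
- fence_face (a point): centre of the fence's front face (towards the jig's -x), pushed here and later met by the slab; moves with the fence, axes as the jig's. Upright steel block 60 mm wide (y), 24 mm thick behind this face, from 1 to 51 mm above the plate; the point is 26 mm above the plate, at jig x = 30 mm, y = 0 when at rest. A wing at its +y side, out to jig y = 70 mm, carries the tooth
- pin_top (a point): top of the stop pin, an upright round brass pin 8 mm in diameter at jig x = 75, y = 58 mm; it stands 14 mm out of the plate when up
- stop_pin (a joint): how far the pin is pressed down, m: 0 = up, at most 0.012; spring 1.5 to 5 N. It need not be touched: the fence's tooth rides over it on the way out (adding up to 4 N to the push between 0.01 and 0.037 of fence travel), then it pops up behind the tooth and holds it. Pressing it down frees the fence
- slab: loose dark blue glass slab 60 x 60 x 15 mm, about 0.14 kg, flat on the jig's plate in the channel (2 mm play each side); origin at the centre of its underside, x nearly along the jig's x, so its front face is 30 mm ahead of the origin and its back face 30 mm behind. Rising straight up while still pressing on it drags it up: back off first. Starts 70 to 100 mm short of the resting fence
- bowl: loose dark bowl, 110 mm across, 65 mm high, beside the jig on its -y side; origin at the centre of its underside. Leave alone
- jar: loose closed glass jar with a steel cap, 68 mm across, 90 mm high, beside the jig on its -y side; origin at the centre of its underside. Leave alone
- hammer: loose hammer 220 mm long lying beside the jig on its +y side; origin at the middle of its underside. Leave alone
Not all that is in view belongs to the job. Of the things that look like the slab, the smallest one is meant.

How it is judged (in metres and radians):
On the way, in this order (a step that is already met when the one before it is completed fails the run):
1. the fence is pushed over the stop pin (pin pressed down under its tooth), the slab still short of it (value of joint fence above 0.015 m and value of joint stop_pin above 0.005 m and x of slab in the frame of fence_face below -0.045 m), for 0.01 s.
2. the fence is back, latched on the raised pin, the slab still short of it (value of joint fence between 0.0325 and 0.0365 m and value of joint stop_pin below 0.003 m and x of slab in the frame of fence_face below -0.045 m), for 0.2 s.
At the end, for the whole second after the job is handed in: the fence stands latched on the raised stop pin (joint 0.0325 to 0.0375), and the slab lies flat and at rest in the channel with its front face against the fence (gap under 3.5 mm, within 0.08 rad of square) (value of joint fence between 0.0325 and 0.0375 m and value of joint stop_pin below 0.003 m and x of slab in the frame of fence_face between -0.0335 and -0.027 m and y of slab in the frame of jig between -0.006 and 0.006 m and z of slab in the frame of jig between 0.013 and 0.019 m and angle between the x axis of slab and the x axis of jig, either way round below 0.08 rad and angle between slab's own z axis and vertical below 0.05 rad and linear speed of slab below 0.01 m/s); the robot touches nothing.
It fails at once if the slab is lifted or tipped (z of slab in the frame of jig above 0.024 m or angle between slab's own z axis and vertical above 0.25 rad).
It fails at once if the bowl is disturbed (distance of bowl from where it was at the start of the episode above 0.02 m).
It fails at once if the jar is disturbed (distance of jar from where it was at the start of the episode above 0.02 m).
It fails at once if the hammer is disturbed (distance of hammer from where it was at the start of the episode above 0.02 m).
It also fails if it takes over 48 s, if anything falls off the work surface, if the arm or the gripper's body presses on something with over 40 N, if the wrist force passes 120 N, or if a joint passes its speed limit or range.

## Working session

There is one attempt and no reset: what is moved stays moved. The work goes in short steps, Python scripts to look and compute and a tool call to move; the robot and the scene stay as the last step left them, time stands still between calls to the robot, and variables do not carry over. Pictures are saved under pics/ and viewed, about 8 in all and at most 12, crops included, and the job is handed in when it is done.

Besides the shell and the picture viewer there is one more tool, called as a command line: name --argument value ..., lists and objects as JSON in quotes. apply_moves: Moves the arm, as the interface text tells. Its arguments: {"type":"object","properties":{"xyz":{"type":"array"},"turn":{"type":"array"},"grip":{"type":"array"}},"required":["xyz","turn","grip"]}

```bash
mkdir -p pics
cat > h.py <<'E'
import numpy as np, cv2
from rig import r, imaging, models
def shot(name,fn=None):
    p=imaging.camera(name)
    if fn: cv2.imwrite('pics/'+fn,p['pixels'][:,:,::-1])
    return p
def world(p):
    h,w=p['depth'].shape; f=h/2/np.tan(np.radians(p['vfov'])/2)
    u,v=np.meshgrid(np.arange(w),np.arange(h)); d=p['depth']
    P=np.stack([(u-p['cx'])/f*d,(v-p['cy'])/f*d,d],-1)
    return P@p['pose'][:3,:3].T+p['pose'][:3,3]
E
python3 - <<'E'
from h import *
np.set_printoptions(precision=4,suppress=True)
s=r.sense(); print(s['time_s'],s['eef_pos'],s['tcp_rot'],s['finger_gap'])
ims=[]
for n in ['scene','side']:
    p=shot(n); ims.append(p['pixels'])
    for q in ['jig','slab','fence_face','pin_top','bowl','jar','hammer']:
        print(n,q,[(np.array(d['centre']),round(d['score'],2)) for d in models.pinpoint(p,q)[:4]])
cv2.imwrite('pics/a.png',cv2.resize(np.vstack(ims),None,fx=.75,fy=.75,interpolation=cv2.INTER_AREA)[:,:,::-1])
E
```

```text
0.0 [ 0.125  -0.5092  0.2304] [-179.884     0.0002   13.7982] 0.08515240927049919
scene jig [(array([ 0.5176,  0.132 , -0.0039]), 0.86)]
scene slab [(array([0.4853, 0.0485, 0.0161]), 0.96), (array([ 0.3002, -0.2016,  0.001 ]), 0.79), (array([ 0.5177, -0.176 , -0.0034]), 0.61)]
scene fence_face [(array([0.5269, 0.1595, 0.0363]), 0.92)]
scene pin_top []
scene bowl [(array([ 0.6302,  0.0034, -0.0008]), 0.76)]
scene jar [(array([ 0.6892,  0.1451, -0.0059]), 0.77)]
scene hammer [(array([ 0.3599,  0.1868, -0.0026]), 0.75)]
side jig [(array([0.5152, 0.1284, 0.0005]), 0.74)]
side slab [(array([ 0.3072, -0.1949,  0.0004]), 0.83), (array([ 0.5157, -0.1741, -0.003 ]), 0.79), (array([0.4913, 0.0464, 0.0126]), 0.69)]
side fence_face [(array([0.5258, 0.1569, 0.0447]), 0.86)]
side pin_top []
side bowl [(array([0.6249, 0.0053, 0.0007]), 0.57), (array([0.689 , 0.1428, 0.0004]), 0.45)]
side jar [(array([0.689 , 0.1393, 0.001 ]), 0.82)]
side hammer [(array([ 0.3634,  0.1858, -0.0019]), 0.79)]
```

View pics/a.png

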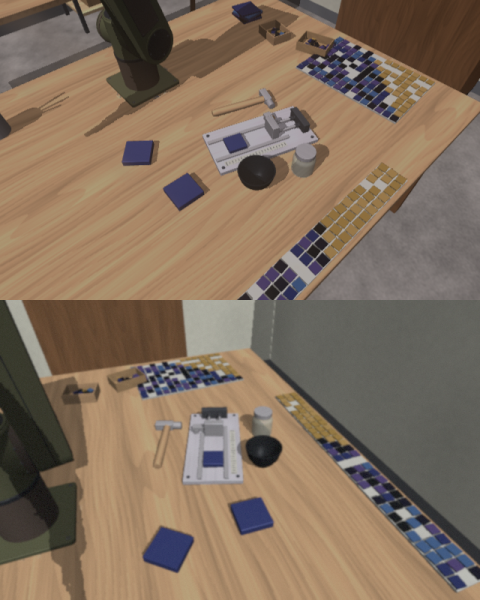

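The picture shows four slab look-alikes. In the upper view they are at (138,152), (183,190), (246,12) and on the jig at (235,143). The last is the smallest and the only one in the channel. I'll confirm it in a crop and fit the jig's pose.

Run:
```python
from h import *
np.set_printoptions(precision=4,suppress=True)
crops=[]
for n in ['scene','side']:
    p=shot(n); W=world(p)
    near=(abs(W[...,0]-.517)<.2)&(abs(W[...,1]-.13)<.22)&(p['depth']>0)
    print(n,'table z',np.median(W[near][:,2][W[near][:,2]<.01]))
    hsv=cv2.cvtColor(p['pixels'],cv2.COLOR_RGB2HSV)
    m=near&(W[...,2]>.011)&(W[...,2]<.024)
    lab=cv2.connectedComponentsWithStats(m.astype(np.uint8))
    i=1+np.argmax(lab[2][1:,4]); mm=lab[1]==i
    print('plate',cv2.minAreaRect((W[mm][:,:2]*1000).astype(np.float32)),np.median(W[mm][:,2]))
    blue=near&(hsv[...,0]>105)&(hsv[...,0]<135)&(hsv[...,1]>110)&(W[...,2]>.025)&(W[...,2]<.037)
    print('slab',cv2.minAreaRect((W[blue][:,:2]*1000).astype(np.float32)),np.median(W[blue],axis=0),blue.sum())
    f=near&(W[...,2]>.058)&(W[...,2]<.072)&(abs(W[...,0]-.54)<.07)&(abs(W[...,1]-.18)<.08)
    print('fence top',cv2.minAreaRect((W[f][:,:2]*1000).astype(np.float32)),np.median(W[f],axis=0),f.sum())
    v,u=np.where(near&(W[...,2]>.01)&(abs(W[...,0]-.517)<.12)); 
    c=p['pixels'][v.min():v.max(),u.min():u.max()]; crops.append(cv2.resize(c,(390,int(390*c.shape[0]/c.shape[1]))))
h=max(c.shape[0] for c in crops)
cv2.imwrite('pics/b.png',np.hstack([cv2.copyMakeBorder(c,0,h-c.shape[0],0,0,cv2.BORDER_CONSTANT) for c in crops])[:580,:,::-1])
```

```text
scene table z 0.0020561307459868172
plate ((515.284423828125, 128.73277282714844), (341.18524169921875, 174.13534545898438), 71.14661407470703) 0.018357289172493907
slab ((0.0, 0.0), (0.0, 0.0), 0.0) [nan nan nan] 0
fence top ((528.8372802734375, 167.1859130859375), (24.819305419921875, 62.58332824707031), 69.56614685058594) [0.5331 0.1651 0.0684] 238
side table z -0.0008405440518135521
plate ((515.7459106445312, 127.24803161621094), (343.3158874511719, 170.24935913085938), 71.26305389404297) 0.015394505660941693
slab ((545.5185546875, 16.449188232421875), (58.6043586730957, 185.38958740234375), 68.06687927246094) [0.4855 0.0392 0.03  ] 424
fence top ((529.5255737304688, 167.91725158691406), (28.48780632019043, 60.096046447753906), 72.0544204711914) [0.5282 0.1635 0.0653] 210
  return _methods._mean(a, axis=axis, dtype=dtype,
  ret = um.true_divide(
```

View pics/b.png

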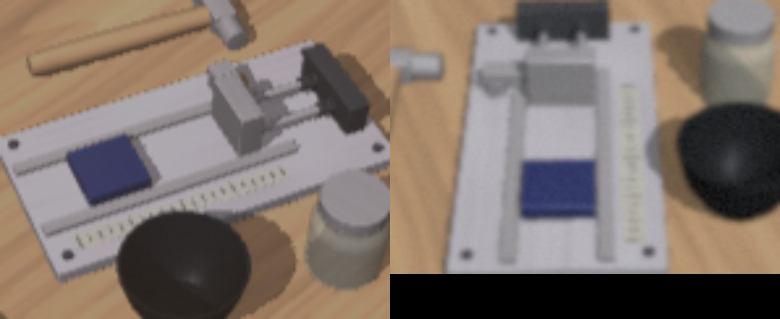

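The crop confirms it: the blue slab is in the channel at (110,168) on the left and (558,188) on the right. The jig's centre is at (0.5155, 0.128) with a yaw of 71.2°. The fence top agrees at jig x = 42 mm, and the slab is at about x = -89 mm. Next I turn the tool so its x lies along the jig's x, with the gripper shut.

apply_moves --xyz '[[0,0,0],[0,0,0],[0,0,0],[0,0,0],[0,0,0],[0,0,0],[0,0,0],[0,0,0]]' --turn '[[0,0,-0.125],[0,0,-0.125],[0,0,-0.125],[0,0,-0.125],[0,0,-0.125],[0,0,-0.125],[0,0,-0.125],[0,0,-0.125]]' --grip '[0,0,0,0,0,0,0,0]'

```text
time_s: 1.57
eef_pos: [0.1252, -0.5099, 0.2313]
tcp_rot: [180.0, 0.0, 71.4]
wrist_force: [0.1, 0.6, 0.4]
finger_gap: -0.0002
```

apply_moves --xyz '[[30,7,0],[30,7,0],[30,7,0],[30,7,0],[30,7,0],[30,7,0],[30,7,0],[30,7,0]]' --turn '[[0,0,0],[0,0,0],[0,0,0],[0,0,0],[0,0,0],[0,0,0],[0,0,0],[0,0,0]]' --grip '[0,0,0,0,0,0,0,0]'

```text
time_s: 2.23
eef_pos: [0.2565, -0.2997, 0.2315]
tcp_rot: [180.0, 0.0, 71.1]
wrist_force: [0.7, 0.2, 0.5]
finger_gap: -0.0003
```

apply_moves --xyz '[[30,7,0],[30,7,0],[30,7,0],[30,7,0],[30,7,0],[30,7,0],[30,7,0],[30,7,0]]' --turn '[[0,0,0],[0,0,0],[0,0,0],[0,0,0],[0,0,0],[0,0,0],[0,0,0],[0,0,0]]' --grip '[0,0,0,0,0,0,0,0]'

```text
time_s: 2.9
eef_pos: [0.3873, -0.0906, 0.2316]
tcp_rot: [180.0, 0.0, 71.1]
wrist_force: [0.7, -0.3, 0.2]
finger_gap: 0.0001
```

apply_moves --xyz '[[30,7,0],[30,7,0],[30,7,0],[30,7,0],[30,6,0],[30,6,0],[30,6,0],[30,6,0]]' --turn '[[0,0,0],[0,0,0],[0,0,0],[0,0,0],[0,0,0],[0,0,0],[0,0,0],[0,0,0]]' --grip '[0,0,0,0,0,0,0,0]'

```text
time_s: 3.57
eef_pos: [0.5142, 0.1197, 0.2313]
tcp_rot: [180.0, -0.0, 71.1]
wrist_force: [-0.2, -0.5, -0.3]
finger_gap: -0.0002
```

```bash
cat >> h.py <<'E'
C=np.array([.5155,.128]); A=np.radians(71.2); EX=np.array([np.cos(A),np.sin(A)]); EY=np.array([-EX[1],EX[0]])
def jig(P): P=np.asarray(P); return np.stack([(P[...,:2]-C)@EX,(P[...,:2]-C)@EY,P[...,2]],-1)*1000
E
python3 - <<'E'
from h import *
np.set_printoptions(precision=3,suppress=True)
s=r.sense(); print(s['time_s'],jig(s['eef_pos']),s['tcp_rot'],s['qpos'],s['wrist_force'],s['finger_gap'])
E
```

```text
3.5667 [ -8.28   -1.481 231.346] [179.985  -0.002  71.113] [ 13.106  15.178  -7.516  67.292  -0.007 121.993] [-0.157 -0.521 -0.276] -0.00021350753498475088
```

apply_moves --xyz '[[0,0,24],[0,0,24],[0,0,24],[0,0,24],[0,0,24],[0,0,24],[0,0,24],[0,0,22]]' --turn '[[0,0,0],[0,0,0],[0,0,0],[0,0,0],[0,0,0],[0,0,0],[0,0,0],[0,0,0]]' --grip '[0,0,0,0,0,0,0,0]'

```text
time_s: 4.23
eef_pos: [0.5135, 0.1181, 0.0401]
tcp_rot: [-180.0, 0.0, 71.1]
wrist_force: [0.5, 0.1, 0.2]
finger_gap: -0.0001
```

apply_moves --xyz '[[5,0,0],[5,0,0],[5,0,0],[5,0,0],[5,0,0],[5,0,0],[5,0,0],[5,0,0]]' --turn '[[0,0,0],[0,0,0],[0,0,0],[0,0,0],[0,0,0],[0,0,0],[0,0,0],[0,0,0]]' --grip '[0,0,0,0,0,0,0,0]'

```text
time_s: 4.9
eef_pos: [0.5269, 0.1549, 0.0421]
tcp_rot: [179.9, 0.2, 71.1]
wrist_force: [-1.0, -5.8, 4.2]
finger_gap: -0.0001
```

Run:
```python
from h import *
np.set_printoptions(precision=3,suppress=True)
s=r.sense(); print(s['time_s'],jig(s['eef_pos']),s['wrist_force'],np.dot(s['wrist_force'][:2],EX))
p=shot('scene','c0.png');q=shot('side')
cs=[p['pixels'][120:260,250:450],q['pixels'][100:240,230:430]]
cv2.imwrite('pics/c.png',cv2.resize(np.hstack(cs),None,fx=2,fy=2)[:,:,::-1])
```

```text
4.9 [29.126 -2.079 42.092] [-0.985 -5.758  4.165] -5.768285377032551
```

View pics/c.png

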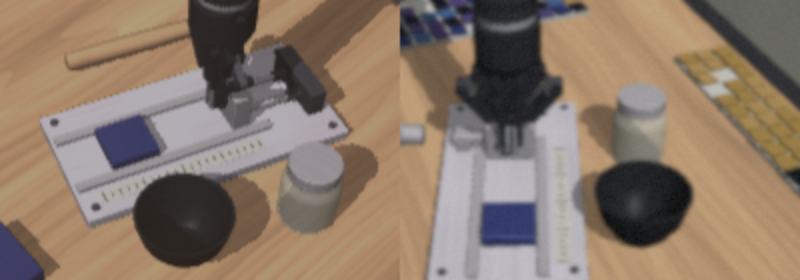

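The fingers are on the fence and pushing with 5.8 N; the slab hasn't moved. I continue past the pin.

apply_moves --xyz '[[5,0,0],[5,0,0],[5,0,0],[5,0,0],[5,0,0],[5,0,0],[5,0,0],[5,0,0]]' --turn '[[0,0,0],[0,0,0],[0,0,0],[0,0,0],[0,0,0],[0,0,0],[0,0,0],[0,0,0]]' --grip '[0,0,0,0,0,0,0,0]'

```text
time_s: 5.67
eef_pos: [0.5389, 0.1915, 0.0416]
tcp_rot: [180.0, 0.3, 71.0]
wrist_force: [-1.8, -7.8, 5.0]
finger_gap: 0.0003
```

Run:
```python
from h import *
np.set_printoptions(precision=3,suppress=True)
s=r.sense(); print(s['time_s'],jig(s['eef_pos']),s['wrist_force'],np.dot(s['wrist_force'][:2],EX))
for n in ['scene','side']:
    print([(jig(d['centre']),round(d['score'],2)) for d in models.pinpoint(shot(n),'fence_face')[:1]])
```

```text
5.6667 [67.619 -1.718 41.607] [-1.762 -7.782  5.042] -7.93518401410973
[(array([  5.24 , 165.203,   0.2  ]), 0.74)]
[(array([79.883, -0.376, 40.4  ]), 0.68)]
```

The face is at about 80 mm, so the fence has travelled about 50 mm and is past the pin. I let it back gently and pull clear.

apply_moves --xyz '[[-4,0,0],[-4,0,0],[-4,0,0],[-4,0,0],[-6,0,0],[-8,0,0],[-8,0,0],[-8,0,0]]' --turn '[[0,0,0],[0,0,0],[0,0,0],[0,0,0],[0,0,0],[0,0,0],[0,0,0],[0,0,0]]' --grip '[0,0,0,0,0,0,0,0]'

```text
time_s: 6.53
eef_pos: [0.5243, 0.1499, 0.0411]
tcp_rot: [-180.0, -0.0, 71.1]
wrist_force: [-0.7, 0.1, 0.3]
finger_gap: 0.0
```

apply_moves --xyz '[[0,0,0],[0,0,-10],[0,0,-10],[0,0,-15],[0,0,-15],[0,0,-15],[0,0,-15],[0,0,0]]' --turn '[[0,0,0],[0,0,0],[0,0,0],[0,0,0],[0,0,0],[0,0,0],[0,0,0],[0,0,0]]' --grip '[0,0,0,0,0,0,0,0]'

```text
time_s: 7.2
eef_pos: [0.5276, 0.1516, 0.1256]
tcp_rot: [179.6, -0.3, 71.1]
wrist_force: [0.6, 0.3, -0.7]
finger_gap: -0.0
```

apply_moves --xyz '[[-21,0,-5],[-21,0,0],[-21,0,0],[-21,0,0],[-21,0,0],[-21,0,0],[-21,0,0],[-21,0,0]]' --turn '[[0,0,0],[0,0,0],[0,0,0],[0,0,0],[0,0,0],[0,0,0],[0,0,0],[0,0,0]]' --grip '[0,0,0,0,0,0,0,0]'

```text
time_s: 7.87
eef_pos: [0.4701, -0.0092, 0.1265]
tcp_rot: [180.0, -0.0, 71.1]
wrist_force: [0.0, 0.6, -0.3]
finger_gap: -0.0002
```

```bash
cat >> h.py <<'E'
def measure(fn):
    np.set_printoptions(precision=2,suppress=True)
    s=r.sense(); print(s['time_s'],'tcp',jig(s['eef_pos']),s['tcp_rot'],s['wrist_force'])
    cs=[]
    for n,(a,b) in {'scene':(120,250),'side':(100,230)}.items():
        p=shot(n); cs.append(p['pixels'][a:a+140,b:b+200])
        for q in ['fence_face','slab']:
            print(n,q,[(jig(d['centre']),round(d['score'],2)) for d in models.pinpoint(p,q) if np.linalg.norm(np.array(d['centre'])[:2]-C)<.15])
        J=jig(world(p)); near=(abs(J[...,0])<165)&(abs(J[...,1])<80)&(p['depth']>0)
        hsv=cv2.cvtColor(p['pixels'],cv2.COLOR_RGB2HSV)
        bl=near&(hsv[...,0]>105)&(hsv[...,0]<135)&(hsv[...,1]>110)&(J[...,2]>24)&(abs(J[...,1])<45)
        if bl.sum()>20: print(' slab rect',cv2.minAreaRect(J[bl][:,:2].astype(np.float32)),np.percentile(J[bl],[3,97],axis=0)[:,0])
        f=near&(J[...,2]>60)&(J[...,2]<73)&(J[...,0]>20)&(abs(J[...,1])<40)&(J[...,0]<125)
        if f.sum()>20: print(' fence top x',np.percentile(J[f][:,0],[3,97]),np.median(J[f],axis=0))
    cv2.imwrite('pics/'+fn,cv2.resize(np.hstack(cs),None,fx=2,fy=2)[:,:,::-1])
E
python3 -c "
from h import *; measure('d.png')"
```

```text
7.8667 tcp [-144.5    -1.28  126.53] [179.96  -0.02  71.13] [ 0.04  0.56 -0.29]
scene fence_face [(array([68.81,  1.13, 37.9 ]), 0.76)]
scene slab [(array([-87.83,   2.32,  16.3 ]), 0.68)]
 fence top x [64.57 87.68] [74.84 -2.51 68.49]
side fence_face [(array([67.25, -2.67, 43.  ]), 0.37)]
side slab [(array([-86.79,  -1.98,  13.6 ]), 0.83)]
 slab rect ((-111.71846771240234, 2.1615161895751953), (57.486328125, 98.80374908447266), 84.93698120117188) [-117.46  -66.79]
```

View pics/d.png

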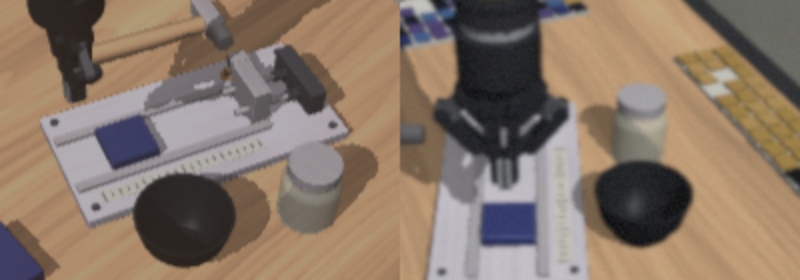

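The fence is latched: its top spans x = 65–88 mm, and the brass pin shows at (228,72). The slab is untouched at x ≈ -87. I lower the fingers behind it, to 7 mm above the plate.

apply_moves --xyz '[[0,0,15],[0,0,15],[0,0,15],[0,0,15],[0,0,15],[0,0,14],[0,0,8],[0,0,6]]' --turn '[[0,0,0],[0,0,0],[0,0,0],[0,0,0],[0,0,0],[0,0,0],[0,0,0],[0,0,0]]' --grip '[0,0,0,0,0,0,0,0]'

```text
time_s: 8.83
eef_pos: [0.4701, -0.0078, 0.0224]
tcp_rot: [-179.9, 0.0, 71.2]
wrist_force: [-0.3, 0.2, -0.6]
finger_gap: -0.0
```

apply_moves --xyz '[[5,0,0],[5,0,0],[5,0,0],[5,0,0],[5,0,0],[5,0,0],[5,0,0],[5,0,0]]' --turn '[[0,0,0],[0,0,0],[0,0,0],[0,0,0],[0,0,0],[0,0,0],[0,0,0],[0,0,0]]' --grip '[0,0,0,0,0,0,0,0]'

```text
time_s: 9.5
eef_pos: [0.4835, 0.0297, 0.0235]
tcp_rot: [180.0, -0.0, 71.1]
wrist_force: [-0.3, -1.1, 1.2]
finger_gap: -0.0001
```

```bash
python3 -c "
from h import *; measure('e.png')"
```

```text
9.5 tcp [-103.36   -1.39   23.54] [179.97  -0.    71.09] [-0.28 -1.12  1.21]
scene fence_face [(array([66.33,  1.88, 38.5 ]), 0.96)]
scene slab [(array([-62.39,   4.54,  15.6 ]), 0.81)]
 fence top x [64.88 88.18] [74.65 -2.78 68.45]
side fence_face []
side slab [(array([-60.42,  -1.24,  13.1 ]), 0.66)]
 slab rect ((-78.715087890625, -7.562225341796875), (60.28565979003906, 62.10218811035156), 56.81349182128906) [-109.62  -43.2 ]
```

View pics/e.png

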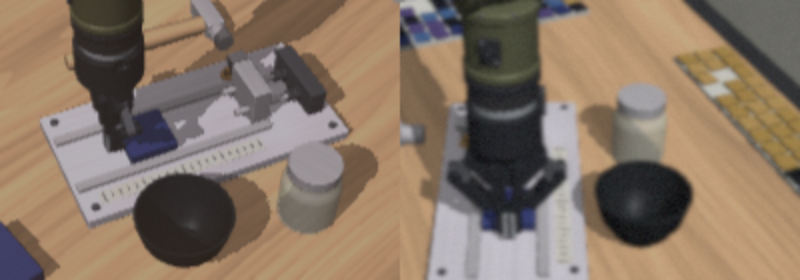

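The slab is sliding flat, its centre 42 mm ahead of the TCP. About 96 mm remains.

apply_moves --xyz '[[5,0,0],[5,0,0],[5,0,0],[5,0,0],[5,0,0],[5,0,0],[5,0,0],[5,0,0]]' --turn '[[0,0,0],[0,0,0],[0,0,0],[0,0,0],[0,0,0],[0,0,0],[0,0,0],[0,0,0]]' --grip '[0,0,0,0,0,0,0,0]'

```text
time_s: 10.47
eef_pos: [0.4963, 0.0677, 0.0233]
tcp_rot: [-180.0, 0.0, 71.1]
wrist_force: [0.0, -0.9, -0.7]
finger_gap: -0.0003
```

apply_moves --xyz '[[5,0,0],[5,0,0],[5,0,0],[5,0,0],[5,0,0],[5,0,0],[5,0,0],[5,0,0]]' --turn '[[0,0,0],[0,0,0],[0,0,0],[0,0,0],[0,0,0],[0,0,0],[0,0,0],[0,0,0]]' --grip '[0,0,0,0,0,0,0,0]'

```text
time_s: 11.13
eef_pos: [0.5093, 0.1054, 0.0233]
tcp_rot: [-180.0, 0.0, 71.1]
wrist_force: [0.2, -0.5, -1.1]
finger_gap: 0.0002
```

```bash
python3 -c "
from h import *; measure('f.png')"
```

```text
11.1333 tcp [-23.41  -1.4   23.29] [-180.      0.     71.09] [ 0.17 -0.53 -1.07]
scene fence_face [(array([68.24,  0.62, 34.7 ]), 0.91)]
scene slab [(array([17.16,  2.35, 16.4 ]), 0.8)]
 slab rect ((19.25580596923828, -20.43514633178711), (61.69329833984375, 27.426685333251953), 20.135791778564453) [-11.01  42.2 ]
 fence top x [64.64 87.48] [74.36 -2.53 68.34]
side fence_face [(array([65.7 ,  2.82, 40.6 ]), 0.48)]
side slab [(array([20.25, -1.77, 12.1 ]), 0.53)]
 slab rect ((1.2182731628417969, -0.78887939453125), (52.7926139831543, 73.95354461669922), 87.718017578125) [-34.84  24.48]
```

apply_moves --xyz '[[2,0,0],[2,0,0],[2,0,0],[2,0,0],[2,0,0],[1,0,0],[1,0,0],[1,0,0]]' --turn '[[0,0,0],[0,0,0],[0,0,0],[0,0,0],[0,0,0],[0,0,0],[0,0,0],[0,0,0]]' --grip '[0,0,0,0,0,0,0,0]'

```text
time_s: 12.1
eef_pos: [0.5133, 0.1173, 0.0233]
tcp_rot: [-180.0, 0.0, 71.1]
wrist_force: [0.6, -1.1, -0.1]
finger_gap: -0.0
```

apply_moves --xyz '[[1,0,0],[1,0,0],[1,0,0],[0,0,0],[0,0,0],[0,0,0],[0,0,0],[0,0,0]]' --turn '[[0,0,0],[0,0,0],[0,0,0],[0,0,0],[0,0,0],[0,0,0],[0,0,0],[0,0,0]]' --grip '[0,0,0,0,0,0,0,0]'

```text
time_s: 12.77
eef_pos: [0.5144, 0.1201, 0.0233]
tcp_rot: [180.0, -0.0, 71.1]
wrist_force: [0.5, 0.1, 0.0]
finger_gap: 0.0
```

Still no contact force (TCP ≈ -8). I go on in 1 mm steps.

apply_moves --xyz '[[1,0,0],[0,0,0],[1,0,0],[0,0,0],[1,0,0],[0,0,0],[0,0,0],[0,0,0]]' --turn '[[0,0,0],[0,0,0],[0,0,0],[0,0,0],[0,0,0],[0,0,0],[0,0,0],[0,0,0]]' --grip '[0,0,0,0,0,0,0,0]'

```text
time_s: 13.43
eef_pos: [0.5153, 0.1228, 0.0233]
tcp_rot: [180.0, 0.0, 71.1]
wrist_force: [0.0, -1.9, -0.1]
finger_gap: -0.0001
```

```bash
python3 -c "
from h import *; measure('g.png')"
```

```text
13.4333 tcp [-4.99 -1.47 23.29] [180.     0.01  71.09] [ 0.02 -1.86 -0.13]
scene fence_face [(array([67.4 , -0.93, 35.9 ]), 0.7)]
scene slab [(array([37.39,  3.43, 17.2 ]), 0.86)]
 fence top x [64.72 87.54] [74.97 -3.2  68.54]
side fence_face [(array([63.67,  3.19, 43.1 ]), 0.49)]
side slab [(array([36.67, -3.15, 12.8 ]), 0.56)]
 slab rect ((8.017375946044922, -0.7855720520019531), (52.834415435791016, 52.72110366821289), 89.03840637207031) [-10.7   28.98]
```

View pics/g.png

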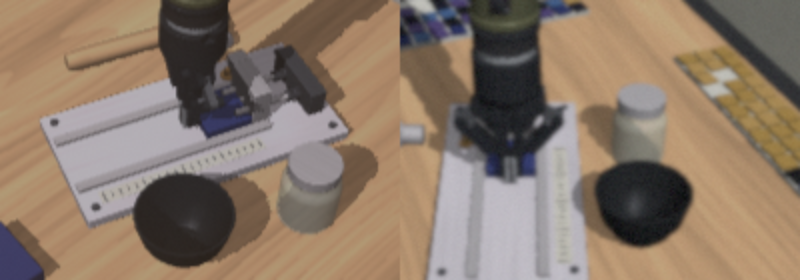

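apply_moves --xyz '[[1,0,0],[0,0,0],[1,0,0],[0,0,0],[0,0,0],[0,0,0],[0,0,0],[0,0,0]]' --turn '[[0,0,0],[0,0,0],[0,0,0],[0,0,0],[0,0,0],[0,0,0],[0,0,0],[0,0,0]]' --grip '[0,0,0,0,0,0,0,0]'

```text
time_s: 14.4
eef_pos: [0.5154, 0.1231, 0.0233]
tcp_rot: [180.0, 0.2, 71.0]
wrist_force: [-1.2, -6.6, 2.3]
finger_gap: 0.0002
```

The force rose to 6.7 N while the TCP barely moved, so the slab is against the fence. I back off slowly, then rise.

apply_moves --xyz '[[-1,0,0],[-1,0,0],[-1,0,0],[-1,0,0],[-2,0,0],[-4,0,0],[-8,0,0],[-12,0,0]]' --turn '[[0,0,0],[0,0,0],[0,0,0],[0,0,0],[0,0,0],[0,0,0],[0,0,0],[0,0,0]]' --grip '[0,0,0,0,0,0,0,0]'

```text
time_s: 15.07
eef_pos: [0.5064, 0.0964, 0.0233]
tcp_rot: [180.0, -0.0, 71.2]
wrist_force: [-0.2, -0.4, -0.5]
finger_gap: -0.0003
```

apply_moves --xyz '[[-5,0,0],[0,0,-10],[0,0,-20],[0,0,-25],[-20,0,-25],[-25,0,-25],[-25,0,-15],[-25,0,0]]' --turn '[[0,0,0],[0,0,0],[0,0,0],[0,0,0],[0,0,0],[0,0,0],[0,0,0],[0,0,0]]' --grip '[0,0,0,0,0,0,0,0]'

```text
time_s: 15.73
eef_pos: [0.4763, 0.001, 0.1478]
tcp_rot: [179.6, -0.2, 71.1]
wrist_force: [1.1, -0.4, 0.0]
finger_gap: 0.0003
```

apply_moves --xyz '[[-20,0,0],[-20,0,0],[-20,0,0],[-20,0,0],[-20,0,0],[-20,0,0],[-10,0,0],[0,0,0]]' --turn '[[0,0,0],[0,0,0],[0,0,0],[0,0,0],[0,0,0],[0,0,0],[0,0,0],[0,0,0]]' --grip '[0,0,0,0,0,0,0,0]'

```text
time_s: 16.4
eef_pos: [0.4313, -0.1226, 0.1439]
tcp_rot: [180.0, 0.0, 70.9]
wrist_force: [-0.4, -0.3, -0.4]
finger_gap: 0.0
```

```bash
python3 -c "
from h import *; measure('i.png')"
```

```text
16.4 tcp [-264.36   -1.01  143.92] [179.96   0.    70.92] [-0.36 -0.27 -0.4 ]
scene fence_face [(array([69.47,  0.73, 35.8 ]), 0.94)]
scene slab [(array([36.45,  2.16, 14.  ]), 0.94)]
 fence top x [64.49 87.94] [74.63 -2.64 68.59]
side fence_face []
side slab []
```

View pics/i.png

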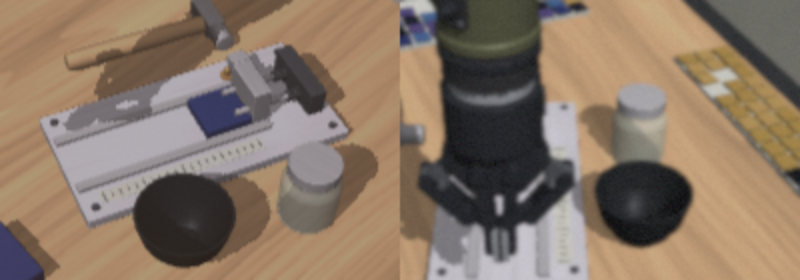

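The slab lies flat and flush on the latched fence at (225,110), and the brass pin stands proud at (228,72). The bowl, jar and hammer look unmoved, and the arm is clear. I hand in the job.

```bash
python3 -c "
from h import *; print(r.close_job())"
```

```text
the job is handed in; nothing more can be done
None
```

The jig is set up and the job handed in at about 16.5 s of the 48 s allowed; no verdict was reported. I pushed the fence about 50 mm with the shut fingertips and let it spring back onto the pin. Then I slid the slab along the channel until the push rose to 6.7 N against the fence, backed off and moved clear.

- **Fence:** in the last scene picture its front face is at jig x ≈ 65 mm, the latched position, and the brass pin is visible.
- **Slab:** its centre measured x ≈ 36 mm, against 35 mm expected when it touches the fence. It looks flat, square and flush.
- **Bowl, jar and hammer:** they look unmoved in the pictures; I did not re-measure their positions.
- **Checks that failed or disagreed:** in that last look the arm hid the jig from the side camera, so the final check rests on the scene camera and the push force. The networks' fence-face readings scattered by about 4 mm. One reading during the push was plainly wrong, so I ignored it. The gap of under 3.5 mm was not measured directly.

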